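# Unclip the hand lamp from its charging dock

## Robot

A 7-joint arm with a two-finger parallel gripper is mounted at the origin on the work surface. World frame = base frame: x ahead of the robot, y to its left, z up, the work surface at z = 0. Lengths are in m, angles in degrees, forces in N, time in s.
With the tool pointing down it reaches from about 0.425 to 0.925 m from the base axis. Payload 6.8 kg.
Tool frame: the origin (TCP) lies midway between the tips of the shut fingers; the grasp point (between the pads) lies robot.pinch_z behind it (robot.pinch_z is the distance from the TCP to the grasp point, in m); z points along the fingers, y is the line along which they close (so a half turn about z gives the same grasp; the last joint's range is limited). The gripper opens to 88 mm and grips with 3 to 60 N. Pads are 20 mm wide; open, the fingers measure 115 mm over their backs; the gripper's body (75 mm by 178 mm) begins 61 mm behind the grasp point.
Start: joints at [-77.642, 27.33, 1.283, 89.118, -0.659, 63.558, -4.761], TCP at [0.215, 0.64, 0.223] pointing down, gripper open.
Joint ranges: [-169.35, 169.35], [-19.33, 120.38], [-80.79, 83.38], [13.8, 139.57], [-78.32, 258.32], [9.67, 109.79], [-169.56, 169.56]. Speed limits (degrees/s): [136.94, 136.94, 180, 180, 180, 180, 180].

## Interface

Orientations are given as [roll, pitch, yaw] about the fixed x, y, z axes, in that order (R = Rz(yaw) Ry(pitch) Rx(roll)).
In Python, from cell import robot gives the robot as it stands.
- The arm moves only by the shell command python3 -m inch 'ROWS'. ROWS is JSON, a list that holds one entry, the list of rows, each a list of 5 numbers: the shift along the world's x, y, z in mm, then the turn about the world's z in rad, then the opening, from -1 (shut) to 1 (fully open), so that 0 is half open. A call has 1 to 8 rows; each row shifts and turns the commanded pose from where the row before left it; what a row does not reach is not made up. A row lasts 1/12 s, in which the tool goes at most 41.7 mm and 7.16 degrees, less where a joint would pass 70% of its speed; a pose out of reach is approached as far as the arm can. A call is refused whole if a number of a shift passes 41.7 or a number of a turn 0.125, either way. A call with a gripper value outside its range is refused whole. The fingers move at their own pace and stop on an object; the grip force is fixed at half the most. Time passes only in rows, so rows that do not move let the fingers close. It gives the time, the measured TCP pose, the force, the opening and the grip force at its end, in the units of the state.
- robot.sense(): the state, without advancing time (a new reading comes with each control period).
- robot.snapshot(name): name is "side" or "top" or "wrist"; returns the picture (400x640x3 uint8, red, green, blue); there is no depth.
- robot.camera_info(name): a dict with "K" (3x3 intrinsics, pixels), "xyz" and "attitude" of the camera in the world. Camera axes: x right, y up, looking along -z (the intrinsics and any distortion apply to the point x, -y, -z); pixel columns grow to the right and rows downward; lengths in m; the calibration is good to about 2 mm. The wrist camera is an equidistant fisheye: a pixel r from the principal point sees the ray r / f radians off the axis. A picture is of the moment at which its call begins: read the wrist's pose just before it. camera_info takes no time and is no camera call; for the wrist camera it gives the pose at the moment of the call.
- robot.job_done(): hands the job in; it is judged then, once.
Trained networks look in the newest picture that a camera, given by its name, has taken for a name from the list of things; names that differ only in an ending like _2 or _b are one class to them, and where a whole thing is asked for, a point or a joint stands for the part that bears it (a point fixed in the world has none). Each returns a list of dicts, best first, with "p" (0 to 1); they miss things now and then, are a little off and sometimes report something else, mostly with a low value. They report only what shows in the picture. A call takes as long as a camera call. They do not tell look-alikes from the thing itself.
- robot.spot_in(target, camera): "bbox" ([left, top, right, bottom] in pixels, round what is visible of it).
- robot.silhouettes(target, camera): "region" (400x640 bool, what is visible of it) and "bbox" ([left, top, right, bottom] in pixels, round what is visible of it).
- robot.place_of(target, camera): "position" ([column, row] in pixels: a listed point, or the origin of a listed thing).
The state is a dict: "time_s": time; "qpos": joint angles; "qd": joint speeds; "effort": joint torques, N m; "tool_pos": TCP position; "tool_rot": TCP orientation; "contact_force": force on the tool from outside, world axes, zero at the start; "ft_torque": the same for the moment, N m; "grip_width": finger opening in m; "gripper_force": force on a finger pad.
Only numpy, scipy, OpenCV 4.12 (cv2) and the standard library are available. Lean on these libraries where they do the work, as an engineer would, in place of code of your own. Each camera call takes 0.05 s, during which the arm holds its last target. There are 200 camera calls.

## Task

The fingerprint kit is being packed up. Squeeze in the release button on the side of the tall hand lamp, keep it held in while you pull the lamp straight up off its charging dock, and stand the lamp upright in the empty pocket of the kit tray, setting it down rather than dropping it. Leave the squat battery pack in the other dock where it is.

Things in the scene. Friction and masses are not known exactly. Their poses are not given: they have to be found in the camera images.
- lamp: Upright aluminium lamp, 40 (its x) x 36 x 140 mm high, 0.32 kg, flat top with round lens. Origin: centre of underside, z up, +x to its button side. Clipped in a fixed black dock 90 x 84 x 48 mm; 100 mm of lamp show above it. Release button: black pad 24 wide, 26 tall, 8 proud of the +x face, centred 105 above the origin. To release, grip along x: one pad on the button, one on the back.
- lamp_button (a joint): Button travel in m: 0 out, 0.006 fully in (towards the lamp's -x); spring 1.4 N rising to 5.6 N, returns slowly (0.1 s). Across lamp and button: 48 mm out, 42 mm in. Out, its catch (10 to 24 mm above the lamp's origin, 6 mm proud of +x) hooks under the dock's lip and the lamp lifts only 2 mm; from 0.005 in, the lamp slides freely up out of the 40 mm deep well.
- tray_pocket (a point): Centre of the floor of the empty pocket of the fixed aluminium kit tray; z up, axes along the tray's sides. Floor 6 mm above the table; pocket 84 x 84 mm inside, walls 8 mm thick rising 44 mm above the floor. It is the tray's +y end pocket; the two others, towards -y, hold a tape roll and a box, up to 52 mm above the table. Tray: 100 mm (x) x 282 mm (y).
- pack: Bystander, not to be moved: squat flat-topped battery pack, 60 x 56 mm and 82 mm high, in a second dock like the lamp's (40 mm of it show above the dock). Origin: centre of its underside, z up.
Mind the look-alikes: they are no part of the job. What is shaped like the lamp but orange is not meant.

How it is judged (in metres and radians):
On the way:
1. the lamp is pulled up clear of its dock (more than 35 mm) with the release button held in (value of joint lamp_button above 0.004 m and distance of lamp from where it was at the start of the episode above 0.035 m), for 0.1 s.
At the end, for the whole second after the job is handed in: The lamp stands in the empty pocket of the tray, its underside within 10 mm of the pocket floor and its axis within 32 mm of the pocket's middle along each side, upright within about 10 degrees, at rest; the battery pack is within 15 mm of where it was (x of lamp in the frame of tray_pocket between -0.032 and 0.032 m and y of lamp in the frame of tray_pocket between -0.032 and 0.032 m and z of lamp in the frame of tray_pocket below 0.01 m and angle between lamp's own z axis and vertical below 0.17 rad and linear speed of lamp below 0.02 m/s and distance of pack from where it was at the start of the episode below 0.015 m); the robot touches nothing.
It fails at once if the lamp is let go in the air (more than 25 mm above the pocket's floor) once it is out of its dock (contact force between the fingers and lamp below 0.05 N and distance of lamp from where it was at the start of the episode above 0.06 m and z of lamp in the frame of tray_pocket above 0.025 m).
It fails at once if the battery pack is moved more than 15 mm (distance of pack from where it was at the start of the episode above 0.015 m).
It also fails if it takes over 42 s, if anything falls off the work surface, if the arm or the gripper's body presses on something with over 40 N, if the wrist force passes 120 N, or if a joint passes its speed limit or range.

## Working session

There is one attempt and no reset: what is moved stays moved. The work goes in short steps, Python scripts to look and compute and a shell command to move; the robot and the scene stay as the last step left them, time stands still between calls to the robot, and variables do not carry over. Pictures are saved under pics/ and viewed, at most 10 in all, crops included, and the job is handed in when it is done.

```bash
mkdir -p pics; ls; python3 - <<'E'
from cell import robot
import cv2,numpy as np
s=robot.sense();print(s['time_s'],s['tool_pos'],s['tool_rot'],s['grip_width'],robot.pinch_z)
for c in("side","top"):
    im=robot.snapshot(c);cv2.imwrite(f"pics/{c}0.png",im[:,:,::-1])
    i=robot.camera_info(c);print(c,i)
    for t in("lamp","pack","lamp_button","tray_pocket"):
        print(t,[(np.round(d['bbox']).tolist(),round(d['p'],2)) for d in robot.spot_in(t,c)] if t!="tray_pocket" else '', [(np.round(d['position'],1).tolist(),round(d['p'],2)) for d in robot.place_of(t,c)])
a=cv2.imread("pics/side0.png");b=cv2.imread("pics/top0.png")
E
```

```text
pics
0.0 [0.21461347 0.63934162 0.22171079] [-1.79897404e+02  9.29586890e-03  1.61447821e+02] 0.0877374852356872 0.0187
side {'K': array([[441.67506965,   0.        , 318.61837905],
       [  0.        , 441.67506965, 191.67694211],
       [  0.        ,   0.        ,   1.        ]]), 'xyz': array([0.14100401, 0.54786437, 0.53711995]), 'attitude': array([  50.48900358,    1.10901992, -134.28630394])}
lamp [([152.0, 155.0, 202.0, 237.0], 0.81), ([220.0, 178.0, 269.0, 250.0], 0.78), ([192.0, 251.0, 246.0, 348.0], 0.68), ([135.0, 210.0, 187.0, 298.0], 0.64)] [([248.8, 253.8], 0.95), ([185.9, 226.7], 0.63), ([233.9, 333.2], 0.56), ([175.5, 284.3], 0.55)]
pack [([348.0, 177.0, 396.0, 229.0], 0.88)] [([371.6, 228.0], 0.67)]Traceback (most recent call last):
  File "<stdin>", line 8, in <module>
ValueError: it knows: lamp, pack, tray_pocket
```

View pics/side0.png

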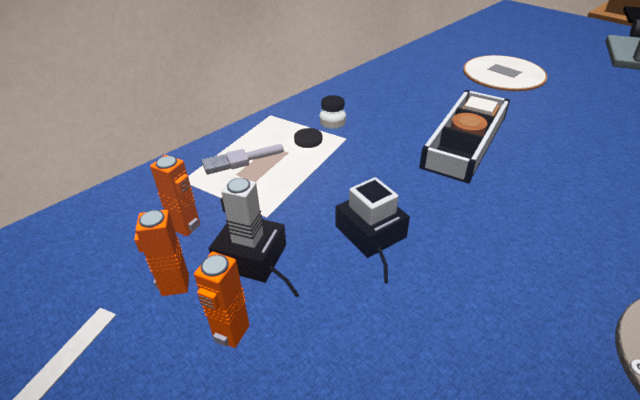

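The side view shows the grey lamp at about (242,210) in its dock, with the three orange look-alikes at (177,195), (161,252) and (222,300). The pack is at (374,203) and the tray at (465,135), with its empty pocket at the near end, about (450,155).

```bash
python3 - <<'E'
from cell import robot
import cv2,numpy as np
c="top"
im=robot.snapshot(c);cv2.imwrite(f"pics/{c}0.png",im[:,:,::-1])
print(robot.camera_info(c))
for t in("lamp","pack","tray_pocket"):
    if t!="tray_pocket": print(t,[(np.round(d['bbox']).tolist(),round(d['p'],2)) for d in robot.spot_in(t,c)])
    print(t,[(np.round(d['position'],1).tolist(),round(d['p'],2)) for d in robot.place_of(t,c)])
robot.snapshot("side")
print('side pocket',[(np.round(d['position'],1).tolist(),round(d['p'],2)) for d in robot.place_of("tray_pocket","side")])
a=cv2.imread("pics/side0.png")[130:290,180:420]
cv2.imwrite("pics/crop0.png",cv2.resize(a,None,fx=3.3,fy=3.3,interpolation=cv2.INTER_CUBIC))
E
```

```text
{'K': array([[439.94466001,   0.        , 325.00989532],
       [  0.        , 439.94466001, 206.15924578],
       [  0.        ,   0.        ,   1.        ]]), 'xyz': array([0.51639543, 0.11447867, 0.9213278 ]), 'attitude': array([  5.11916087,   0.88407885, -90.16463717])}
lamp [([153.0, 181.0, 200.0, 212.0], 0.96), ([199.0, 131.0, 241.0, 161.0], 0.92), ([160.0, 254.0, 206.0, 280.0], 0.73), ([219.0, 199.0, 254.0, 231.0], 0.62)]
lamp [([186.7, 201.8], 0.75), ([230.1, 154.7], 0.73), ([245.3, 221.0], 0.63), ([194.1, 265.2], 0.59)]
pack [([318.0, 250.0, 349.0, 286.0], 0.82)]
pack [([330.3, 266.6], 0.91)]
tray_pocket [([462.9, 259.9], 0.7)]
side pocket [([452.1, 159.3], 0.89)]
```

View pics/top0.png

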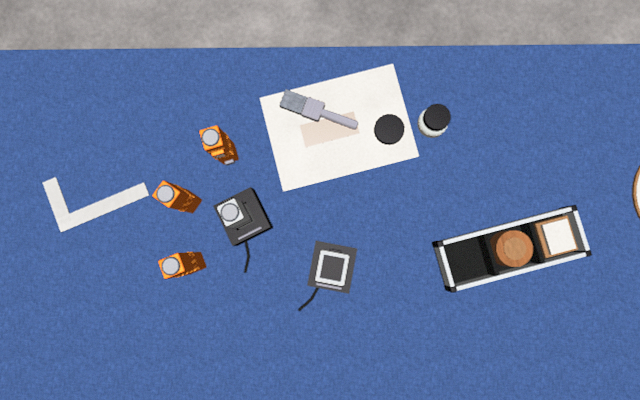

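View pics/crop0.png

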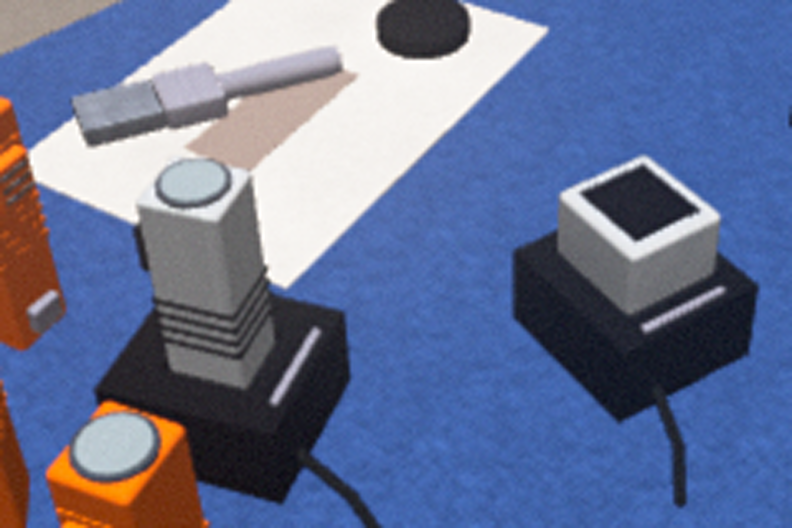

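```bash
cat > h.py <<'E'
import numpy as np,cv2
from scipy.spatial.transform import Rotation as R
from cell import robot
def ray(c,p,info=None):
    i=info or robot.camera_info(c);K=i['K'];p=np.array(p,float)
    x=(p[0]-K[0,2])/K[0,0];y=(p[1]-K[1,2])/K[1,1]
    if c=="wrist":
        r=np.hypot(x,y);s=np.sin(r)/r if r>1e-9 else 1;d=np.array([x*s,-y*s,-np.cos(r)])
    else: d=np.array([x,-y,-1.])
    return np.array(i['xyz']),R.from_euler('xyz',i['attitude'],degrees=True).apply(d)
def atz(c,p,z,info=None):
    o,d=ray(c,p,info);return o+d*(z-o[2])/d[2]
def proj(c,P,info=None):
    i=info or robot.camera_info(c);K=i['K']
    q=R.from_euler('xyz',i['attitude'],degrees=True).inv().apply(np.array(P)-i['xyz'])
    q=q*[1,-1,-1]
    if c=="wrist":
        r=np.hypot(q[...,0],q[...,1]);t=np.arctan2(r,q[...,2])/np.maximum(r,1e-9)
        u=q[...,:2]*t[...,None]
    else: u=q[...,:2]/q[...,2:]
    return u@K[:2,:2].T+K[:2,2]
E
python3 - <<'E'
from h import *
for n,t,s,z in(("lens",(230,212),(239,185),.148),("pocket",(462.9,259.9),(452.1,159.3),.006),("lamp0",(245.3,221),(248.8,253.8),.008),("pack",(330.3,266.6),(371.6,228),.008)):
    print(n,atz("top",t,z).round(3),atz("side",s,z).round(3))
for n,p in(("oA",(166,193)),("oB",(171,266)),("oC",(210,137))): print(n,atz("top",p,.14).round(3))
a=cv2.imread("pics/top0.png")
b=cv2.resize(a[180:255,200:290],None,fx=6,fy=6,interpolation=cv2.INTER_CUBIC)
d=cv2.resize(a[200:300,425:545],None,fx=4.5,fy=4.5,interpolation=cv2.INTER_CUBIC)
o=np.zeros((910,540,3),np.uint8);o[:450,:540]=b;o[460:910,:540]=d
cv2.imwrite("pics/c1.png",cv2.resize(o,None,fx=.65,fy=.65,interpolation=cv2.INTER_AREA))
E
```

```text
lens [0.576 0.294 0.148] [0.576 0.292 0.148]
pocket [ 0.486 -0.155  0.006] [ 0.488 -0.159  0.006]
lamp0 [0.568 0.295 0.008] [0.575 0.296 0.008]
pack [0.473 0.118 0.008] [0.473 0.112 0.008]
oA [0.611 0.412 0.14 ]
oB [0.481 0.399 0.14 ]
oC [0.713 0.335 0.14 ]
```

View pics/c1.png

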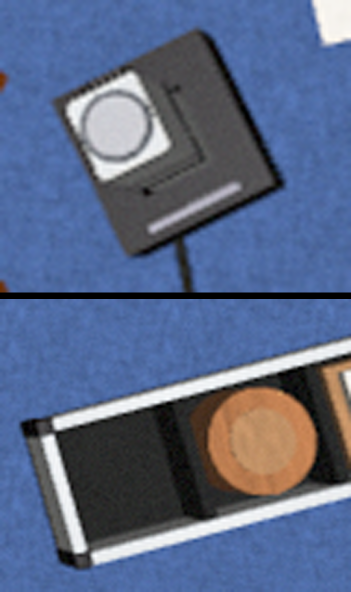

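The close crop shows the grey lamp (top centre about (230,212) in the top view). Its button is on the side away from the dock's white strip, the upper-right side in the world, so lamp yaw is about 26°. The tray's empty pocket is the left one, with tray yaw about 15°. Look-alikes in the top view are orange at (166,193), (171,266) and (210,137). I choose the grey one in the dock.

```bash
python3 -m inch '[[[22,-21,0,-0.05,1],[22,-21,0,-0.05,1],[22,-21,0,-0.05,1],[22,-21,0,-0.05,1],[22,-21,0,-0.05,1],[22,-21,0,-0.05,1],[22,-21,0,-0.05,1],[22,-21,0,-0.05,1]]]'; python3 -m inch '[[[22,-21,0,-0.05,1],[22,-21,0,-0.05,1],[22,-21,0,-0.05,1],[22,-21,0,-0.05,1],[22,-21,0,-0.05,1],[22,-21,0,-0.05,1],[0,0,0,0,1],[0,0,0,0,1]]]'
python3 - <<'E'
from h import *
s=robot.sense();print(s['time_s'],s['tool_pos'],s['tool_rot'])
i=robot.camera_info("wrist");print(i)
im=robot.snapshot("wrist");cv2.imwrite("pics/w1.png",im[:,:,::-1])
for d in robot.spot_in("lamp","wrist"):
    b=d['bbox'];print(np.round(b),round(d['p'],2))
print("lens by proj",proj("wrist",[.576,.293,.148],i))
for p in((438.7,244.1),(450.6,289.2)): print(atz("top",p,.05).round(4))
E
```

```text
time_s: 1.37
tool_pos: [0.3917, 0.4708, 0.2229]
tool_rot: [180.0, -0.0, 138.4]
contact_force: [0.2, -0.3, 0.1]
grip_width: 0.0875
gripper_force: 0.0
time_s: 2.03
tool_pos: [0.5244, 0.3439, 0.2228]
tool_rot: [180.0, 0.0, 121.1]
contact_force: [0.5, 0.5, -0.2]
grip_width: 0.0875
gripper_force: 0.0
2.0333 [0.52436088 0.3439057  0.22283165] [1.79972433e+02 4.52258811e-02 1.21107997e+02]
{'K': array([[309.70691629,   0.        , 318.90192929],
       [  0.        , 309.70691629, 198.63864113],
       [  0.        ,   0.        ,   1.        ]]), 'xyz': array([0.4832752 , 0.41163778, 0.38509891]), 'attitude': array([-16.88518603,   0.03574457,  31.16968819])}
[418. 231. 470. 284.] 0.92
[388. 141. 471. 212.] 0.89
[285.  85. 336. 144.] 0.76
[320. 223. 366. 298.] 0.66
lens by proj [339.09554558 281.49334266]
[ 0.5187 -0.0956  0.05  ]
[ 0.4311 -0.1164  0.05  ]
```

View pics/w1.png

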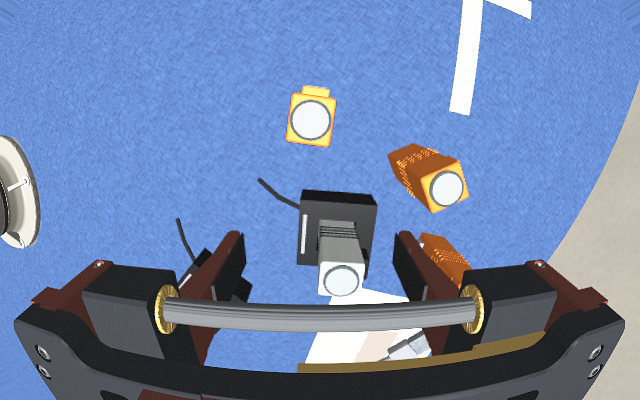

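The wrist view confirms it: the lens is at (341,281) against (339,281) predicted, and the dock strip is on the left, so the button is on the right.

```bash
python3 -m inch '[[[26.3,-25,0,-0.04,1],[26.3,-25,0,-0.04,1],[0,0,0,0,1],[0,0,0,0,1]]]'; python3 - <<'E'
from h import *
i=robot.camera_info("wrist");im=robot.snapshot("wrist");cv2.imwrite("pics/w2.png",cv2.resize(im[180:400,200:460,::-1],None,fx=3,fy=2.7))
print(proj("wrist",[.576,.293,.148],i))
E
```

```text
time_s: 2.47
tool_pos: [0.576, 0.2951, 0.2226]
tool_rot: [180.0, 0.0, 116.7]
contact_force: [-0.3, 1.1, -0.8]
grip_width: 0.0876
gripper_force: 0.0
[317.99889672 209.43493262]
```

View pics/w2.png

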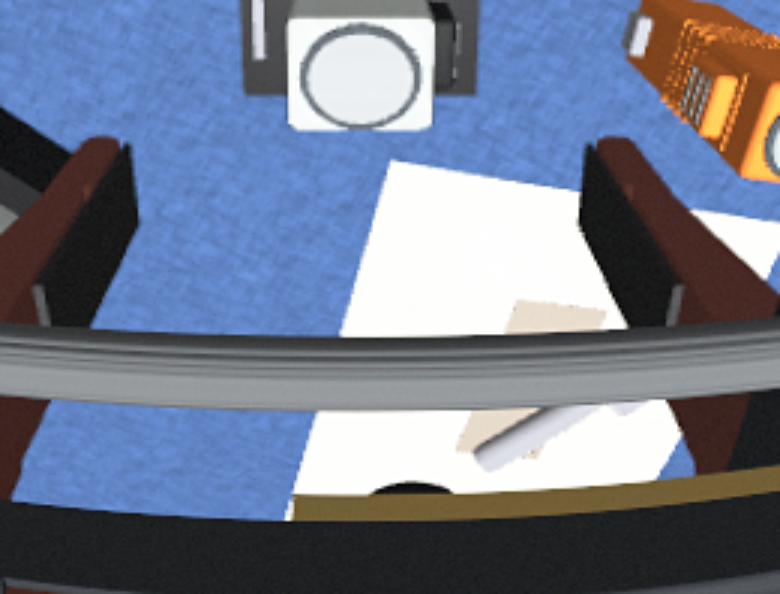

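The button is visible on the right face of the lamp (crop (445,45)) and the yaw is aligned. I'll nudge 1.5 mm and go down.

```bash
python3 -m inch '[[[1.7,0,-20,0,1],[0,0,-20,0,1],[0,0,-20,0,1],[0,0,-20,0,1],[0,0,-20,0,1],[0,0,-20,0,1],[0,0,-8,0,1],[0,0,0,0,1]]]'
```

```text
time_s: 3.18
tool_pos: [0.5743, 0.2974, 0.0925]
tool_rot: [-179.8, -0.0, 116.9]
contact_force: [-0.3, 0.5, 0.6]
grip_width: 0.088
gripper_force: 0.0
```

```bash
python3 -m inch '[[[0,0,0,0,1],[0,0,0,0,1],[0,0,0,0,1]]]'
```

```text
time_s: 3.43
tool_pos: [0.5778, 0.2967, 0.0962]
tool_rot: [179.9, -0.0, 116.8]
contact_force: [-0.7, 0.3, -0.3]
grip_width: 0.0879
gripper_force: 0.0
```

```bash
python3 -m inch '[[[0,-1,-1.5,0,1],[0,0,0,0,0.1],[0,0,0,0,0],[0,0,0,0,-0.3],[0,0,0,0,-1],[0,0,0,0,-1],[0,0,0,0,-1],[0,0,0,0,-1]]]';python3 -m inch '[[[0,0,0,0,-1],[0,0,0,0,-1]]]'
```

```text
time_s: 4.1
tool_pos: [0.5774, 0.2951, 0.0933]
tool_rot: [180.0, -0.0, 116.8]
contact_force: [0.5, 0.4, -0.5]
grip_width: 0.0445
gripper_force: 6.4
time_s: 4.27
tool_pos: [0.5772, 0.295, 0.0933]
tool_rot: [180.0, -0.0, 116.8]
contact_force: [-0.1, 0.1, 1.3]
grip_width: 0.0399
gripper_force: 30.0
```

Force was already 6.4 N at 44.5 mm opening, so the button spring was being pressed in. I'll test with a slow lift.

```bash
python3 -m inch '[[[0,0,2,0,-1],[0,0,3,0,-1],[0,0,3,0,-1],[0,0,0,0,-1]]]'
```

```text
time_s: 4.6
tool_pos: [0.5771, 0.295, 0.1015]
tool_rot: [180.0, -0.0, 116.8]
contact_force: [0.1, -0.1, -2.7]
grip_width: 0.0403
gripper_force: 30.0
```

```bash
python3 -m inch '[[[0,0,10,0,-1],[0,0,15,0,-1],[0,0,18,0,-1],[0,0,18,0,-1],[0,0,18,0,-1],[0,0,18,0,-1],[0,0,13,0,-1],[0,0,0,0,-1]]]'
python3 - <<'E'
from h import *
im=robot.snapshot("side")
print([(np.round(d['bbox']).tolist(),round(d['p'],2)) for d in robot.spot_in("lamp","side")])
print(proj("side",[[.577,.294,.24+.018],[.577,.294,.118]]))
# tray outline check
t=robot.snapshot("top")
y=np.deg2rad(15)
for P in((.487,-.157),(.483,-.154)):
  for a in(13,15):
    y=np.deg2rad(a);Rm=np.array([[np.cos(y),-np.sin(y)],[np.sin(y),np.cos(y)]])
    c=np.array([[50,50],[-50,50],[-50,-232],[50,-232]])/1e3@Rm.T+P
    print(P,a,proj("top",np.c_[c,np.full(4,.05)]).round(0).tolist())
g=cv2.cvtColor(t,cv2.COLOR_RGB2HSV)
m=((g[...,1]<110)).astype(np.uint8); m[:, :420]=0; m[:195]=0; m[310:]=0; m[:,600:]=0
m=cv2.morphologyEx(m,cv2.MORPH_CLOSE,np.ones((9,9),np.uint8))
k=max(cv2.findContours(m,0,2)[0],key=cv2.contourArea)
print(cv2.boxPoints(cv2.minAreaRect(k)).round(0).tolist(),cv2.contourArea(k))
E
```

```text
time_s: 5.27
tool_pos: [0.5787, 0.2955, 0.2148]
tool_rot: [179.7, -0.0, 116.7]
contact_force: [1.4, 0.3, -3.6]
grip_width: 0.0406
gripper_force: 30.0
[([205.0, 103.0, 259.0, 204.0], 0.89), ([150.0, 159.0, 201.0, 236.0], 0.86), ([194.0, 253.0, 244.0, 346.0], 0.68), ([135.0, 207.0, 188.0, 298.0], 0.6)]
[[225.55991127 116.91498913]
 [240.24877502 201.09839051]]
(0.487, -0.157) 13 [[439.0, 241.0], [452.0, 291.0], [593.0, 258.0], [579.0, 208.0]]
(0.487, -0.157) 15 [[439.0, 242.0], [453.0, 292.0], [592.0, 254.0], [576.0, 205.0]]
(0.483, -0.154) 13 [[438.0, 243.0], [451.0, 293.0], [591.0, 260.0], [577.0, 210.0]]
(0.483, -0.154) 15 [[437.0, 244.0], [452.0, 294.0], [591.0, 256.0], [575.0, 207.0]]
[[432.0, 242.0], [577.0, 203.0], [591.0, 255.0], [446.0, 294.0]] 7814.5
```

The lamp came out cleanly: the side view box is now (205,103)-(259,204), as predicted. The tray outline fits a pocket at (0.486,-0.156) with yaw 15°. Next I'll carry it across.

```bash
python3 -m inch '[[[-2,-10,0,-0.005,-1],[-4,-20,0,-0.01,-1],[-6,-28,0,-0.013,-1],[-6,-28,0,-0.013,-1],[-6,-28,0,-0.013,-1],[-6,-28,0,-0.013,-1],[-6,-28,0,-0.013,-1],[-6,-28,0,-0.013,-1]]]'; python3 -m inch '[[[-6,-28,0,-0.013,-1],[-6,-28,0,-0.013,-1],[-6,-28,0,-0.013,-1],[-6,-28,0,-0.013,-1],[-6,-28,0,-0.013,-1],[-6,-28,0,-0.013,-1],[-6,-28,0,-0.013,-1],[-4,-20,0,-0.01,-1]]]';  python3 -m inch '[[[-2,-10,0,-0.005,-1],[-1,-5,0,0,-1],[0,0,0,0,-1],[0,0,0,0,-1],[0,0,0,0,-1],[0,0,0,0,-1]]]'
```

```text
time_s: 6.08
tool_pos: [0.5335, 0.0946, 0.2101]
tool_rot: [-179.9, 0.0, 111.3]
contact_force: [0.4, -0.3, -3.3]
grip_width: 0.0406
gripper_force: 30.0
time_s: 6.75
tool_pos: [0.4867, -0.1223, 0.2104]
tool_rot: [-179.9, 0.0, 105.4]
contact_force: [-0.2, 0.3, -4.0]
grip_width: 0.0403
gripper_force: 30.0
time_s: 7.25
tool_pos: [0.4864, -0.1326, 0.211]
tool_rot: [-180.0, -0.0, 105.5]
contact_force: [-0.2, -0.9, -3.3]
grip_width: 0.0405
gripper_force: 30.0
```

```bash
python3 -m inch '[[[0,-8,0,0,-1],[0,-10,0,0,-1],[0,-5,-10,0,-1],[0,0,-20,0,-1],[0,0,-20,0,-1],[0,0,-10,0,-1],[0,0,0,0,-1],[0,0,0,0,-1]]]'
python3 - <<'E'
from h import *
t=robot.snapshot("top");w=robot.snapshot("wrist");s=robot.snapshot("side")
f=lambda a:cv2.resize(a[:,:,::-1],(390,295),interpolation=cv2.INTER_CUBIC)
cv2.imwrite("pics/v3.png",np.vstack([np.hstack([f(t[190:310,420:580]),f(s[60:210,370:570])]),np.hstack([f(w[160:400,180:460]),f(w)])]))
print(proj("side",[[.486,-.156,.06],[.486,-.156,.006]]))
E
```

```text
time_s: 7.92
tool_pos: [0.4857, -0.1575, 0.1508]
tool_rot: [-179.9, -0.0, 105.3]
contact_force: [-1.1, 0.1, -2.8]
grip_width: 0.0408
gripper_force: 30.0
[[456.7926502  138.00879362]
 [452.05467443 160.39111558]]
```

View pics/v3.png

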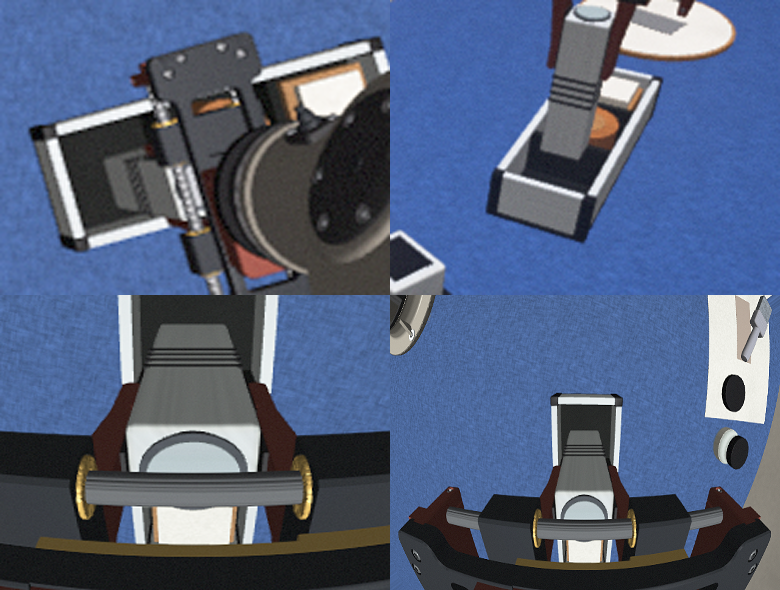

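The lamp hangs upright over the empty pocket (side crop (570,150)), centred between the walls. I'll lower it now, slowly at the end.

```bash
python3 -m inch '[[[0,0,-12,0,-1],[0,0,-14,0,-1],[0,0,-12,0,-1],[0,0,-8,0,-1],[0,0,-5,0,-1],[0,0,-3,0,-1],[0,0,0,0,-1],[0,0,0,0,-1]]]'; python3 -m inch '[[[0,0,-2,0,-1],[0,0,-1.5,0,-1],[0,0,0,0,-1],[0,0,0,0,-1]]]'
```

```text
time_s: 8.73
tool_pos: [0.4864, -0.1572, 0.0976]
tool_rot: [180.0, 0.0, 105.3]
contact_force: [0.1, -0.4, -3.7]
grip_width: 0.0404
gripper_force: 30.0
time_s: 9.07
tool_pos: [0.4861, -0.1571, 0.0937]
tool_rot: [180.0, -0.0, 105.4]
contact_force: [0.7, 0.1, -3.1]
grip_width: 0.0403
gripper_force: 30.0
```

```bash
python3 -m inch '[[[0,0,-1,0,-1],[0,0,-0.5,0,-1],[0,0,0,0,-1]]]'; python3 -m inch '[[[0,0,-1,0,-1],[0,0,0,0,-1],[0,0,0,0,-1]]]'
```

```text
time_s: 9.32
tool_pos: [0.486, -0.157, 0.0921]
tool_rot: [-180.0, -0.0, 105.4]
contact_force: [-0.7, 0.5, -3.3]
grip_width: 0.0402
gripper_force: 30.0
time_s: 9.57
tool_pos: [0.4862, -0.1571, 0.0913]
tool_rot: [180.0, 0.0, 105.4]
contact_force: [-0.7, -1.4, -0.4]
grip_width: 0.0405
gripper_force: 30.0
```

The weight has come off, so the lamp is on the floor. I'll open gently and retreat up.

```bash
python3 -m inch '[[[0,0,0,0,0.1],[0,0,0,0,0.3],[0,0,0,0,0.6],[0,0,0,0,1],[0,0,0,0,1],[0,0,0,0,1],[0,0,0,0,1],[0,0,0,0,1]]]'; python3 -m inch '[[[0,0,8,0,1],[0,0,15,0,1],[0,0,25,0,1],[0,0,30,0,1],[0,0,30,0,1],[0,0,20,0,1],[0,0,0,0,1],[0,0,0,0,1]]]'
python3 - <<'E'
from h import *
s=robot.snapshot("side");cv2.imwrite("pics/e.png",cv2.resize(s[60:230,320:570,::-1],None,fx=3,fy=3))
print([(np.round(d['bbox']).tolist(),round(d['p'],2)) for d in robot.spot_in("lamp","side")],proj("side",[.486,-.156,.146]))
print([np.round(d['position'],1) for d in robot.place_of("pack","side")])
E
```

```text
time_s: 10.23
tool_pos: [0.4861, -0.1571, 0.0912]
tool_rot: [180.0, -0.0, 105.4]
contact_force: [-0.1, -0.2, -0.1]
grip_width: 0.0872
gripper_force: 0.0
time_s: 10.9
tool_pos: [0.4867, -0.1571, 0.2205]
tool_rot: [179.8, 0.0, 105.4]
contact_force: [0.1, 0.2, -1.2]
grip_width: 0.0878
gripper_force: 0.0
[([134.0, 211.0, 187.0, 299.0], 0.97), ([150.0, 155.0, 200.0, 236.0], 0.92), ([439.0, 96.0, 482.0, 158.0], 0.75), ([191.0, 252.0, 246.0, 346.0], 0.58)] [465.1625641   98.46910055]
[array([370.7, 230.6])]
```

View pics/e.png

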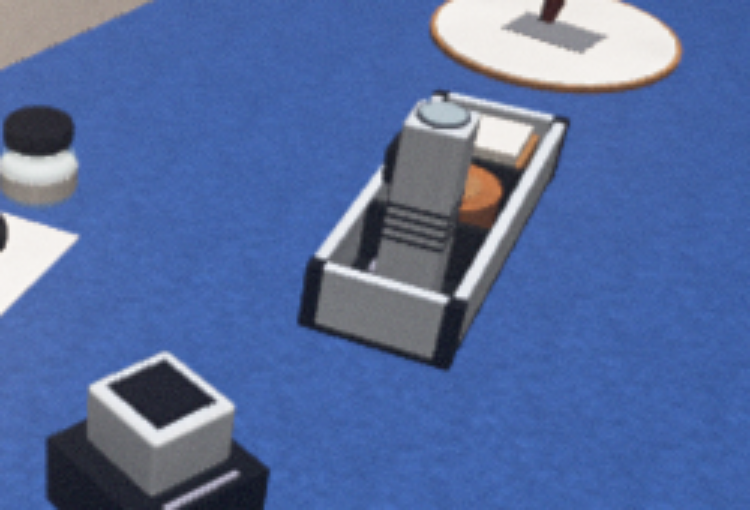

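The lamp stands upright in the empty pocket. The lens is at about (468,98) in the full side image, against (465,98) predicted. The pack is unmoved.

```bash
python3 -c "
from cell import robot
print(robot.job_done())"
```

```text
the job is handed in; nothing more can be done
None
```

The lamp was released with its button held in, pulled off its dock and set down upright in the empty tray pocket. The battery pack stayed in its dock, and I handed the job in about 11 s into the 42 s allowed; no verdict came back.

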